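Open the guard hood of the wheel test rig

ROBOT

A 6-joint arm with a two-finger parallel gripper is mounted at the origin on the work surface. World frame = base frame: x ahead of the robot, y to its left, z up, the work surface at z = 0. Lengths are in m, angles in rad, forces in N, time in s.
With the tool pointing down it reaches from about 0.35 to 0.975 m from the base axis. Payload 17.4 kg.
Tool frame: the origin (TCP) lies on the centre line of the jaws, within the pads' length; the fingertips stand arm.tips_ahead ahead of it and the grasp point (between the pads) lies 6 mm ahead of it (arm.tips_ahead is the distance from the TCP to the fingertips, in m); z points along the fingers, x is the direction in which the jaws open and shut, and the axes are right-handed (so a half turn about z gives the same grasp; the last joint's range is limited). The gripper opens to 85 mm and grips with 20 to 120 N. Pads are 22 mm wide; open, the fingers measure 114 mm over their backs; the gripper's body (76 mm by 85 mm) begins 54 mm behind the grasp point. The pads swing forward as they close: fully open they stand 13 mm farther back than shut.
Start: joints at [1.089, 0.116, 1.442, -0, 1.584, -0.038], TCP at [0.29, 0.61, 0.226] pointing down, gripper open.
Joint ranges: [-2.83, 2.83], [-0.83, 2.19], [0.07, 2.5], [-1.14, 4.28], [0.01, 3], [-2.97, 2.97]. Speed limits (rad/s): [1.89, 1.89, 2.22, 3.14, 3.14, 3.14].

INTERFACE

Orientations are given as a unit quaternion [x, y, z, w].
In Python, from rig import telemetry, eyes, sign_off, arm gives the robot as it stands.
- The arm moves only by the shell command python3 -m inch 'ROWS' [OPENING]. ROWS is a JSON object of lists of equal length, an entry for each row: "dp": the shift along the tool's x, y, z in m, a list of three; "delta_rot": the turn, a rotation vector about the tool's x, y, z in rad, a list of three. A call has exactly 8 rows; each row shifts and turns the commanded pose from where the row before left it, along the tool's axes as they then stand; what a row does not reach is not made up. A row lasts 1/10 s, in which the tool goes at most 50 mm and 8.59 degrees, less where a joint would pass 70% of its speed; a pose out of reach is approached as far as the arm can. A call is refused whole if a number of a shift passes 0.05 or a number of a turn 0.15, either way. A call with a gripper value outside its range is refused whole. OPENING is the closure, from 0 (fully open) to 1 (shut), set as the call begins (- or left out, the last holds). The fingers move at their own pace and stop on an object; the grip force is fixed at half the most. Time passes only in rows, so rows that do not move let the fingers close, or fill a call up. It gives the time, the measured TCP pose, the force and the opening at its end, in the units of the state.
- telemetry.read_state(): the state, without advancing time (a new reading comes with each control period).
- eyes.read_camera(name): name is "side" or "top" or "wrist"; returns a dict with "image" (384x512x3 uint8, blue, green, red), "depth" (384x512 float32, m along the optical axis (not along the pixel's ray), 0 where there is no reading), "K" (3x3 intrinsics, pixels), "D" ([k1, k2, p1, p2, k3] as OpenCV has them; the pictures are not rectified), "R" (3x3) and "t" (3): a world point X has camera coordinates R X + t. Camera axes: x right, y down, z forward; pixel columns grow to the right and rows downward; lengths in m; the calibration is good to about 2 mm. A picture is of the moment at which its call begins.
- sign_off(): hands the job in, once; it reports no verdict.
The state is a dict: "t": time; "joint_positions": joint angles; "qvel": joint speeds; "joint_efforts": joint torques, N m; "eef_pos": TCP position; "tcp_rot": TCP orientation; "ft_force": force on the tool from outside, world axes, zero at the start; "moment": the same for the moment, N m; "gripper_width": opening from 0.0 (shut) to 1.0 (fully open).
Only numpy, scipy, OpenCV 4.12 (cv2) and the standard library are available. Lean on these libraries where they do the work, as an engineer would, in place of code of your own. Each camera call takes 0.05 s, during which the arm holds its last target.

TASK

Two bench test rigs stand on the table, each under a clear guard hood. A knobbly black rover wheel is mounted inside one of them and has to come off: lift that rig's hood by the bar handle on its front and swing it up and back past the point where its spring takes over, so that it stands fully open by itself. Leave the hood of the other rig, the one with the small stepped metal pulley inside, shut.

Things in the scene. Friction and masses are not known exactly. Their poses are not given: they have to be found in the camera images.
- wheel_hood (a joint): Angle (rad) of the clear box-shaped hood (140 x 140 x 80 mm, metal edging) of the rig holding the knobbly black rover wheel (72 mm across): 0 shut, 2.0 open at its stop. About 0.5 kg; spring and weight pull it shut below about 1.3 and open beyond: let go under 1.1 it falls shut, past 1.5 it swings on to its stop. Lifting takes 3 to 6 N at the handle.
- wheel_hood_handle (a point): Middle of its handle: round black bar 12 mm thick, 128 long, parallel to the hinge, on stays 58 mm either side. Shut, it is 150 mm above the table, 35 in front of the front panel, 31 above the top panel. It moves on a circle of radius 181 mm about the hinge, at 0.25 rad + joint value above level (top 286 mm). Axes turn with the hood: y along the bar; when shut x level to the rear, z up.
- wheel_hood_hinge (a point): Middle of that rig's hinge line at its rear, fixed, 105 mm above the table; y along the hinge, x level to the rear (away from the shut handle), z up; opening turns the hood about +y. The rig is bolted down, base plate 200 (x) by 180 mm, 15 thick, from 185 mm in front of the hinge to 15 behind. The spring is on the +y cheek.
- pulley_hood (a joint): Angle (rad) of the hood of the other rig, alike in all but its load: a small stepped metal pulley (60, 44, 28 mm across) instead of the wheel. 0 is shut; it stays shut.

How it is judged:
At the end, for the whole second after the job is handed in: The hood of the rig with the rover wheel stands open at rest by itself, at more than 1.8 rad (its stop is at 2.0), and the other rig's hood is shut (below 0.1 rad) (value of joint wheel_hood above 1.8 rad and velocity of joint wheel_hood below 0.1 rad/s and value of joint pulley_hood below 0.1 rad); the robot touches nothing.
It fails at once if the other rig's hood is lifted by more than 0.25 rad (value of joint pulley_hood above 0.25 rad).
It also fails if it takes over 42 s, if anything falls off the work surface, if the arm or the gripper's body presses on something with over 40 N, if the wrist force passes 120 N, or if a joint passes its speed limit or range.

## Working session

There is one attempt and no reset: what is moved stays moved. The work goes in short steps, Python scripts to look and compute and a shell command to move; the robot and the scene stay as the last step left them, time stands still between calls to the robot, and variables do not carry over. Pictures are saved under pics/ and viewed, and the job is handed in when it is done.

```bash
ls; mkdir -p pics
python3 - <<'E'
from rig import telemetry, eyes, arm
import cv2, numpy as np
print(telemetry.read_state(), arm.tips_ahead)
for n in ("side","top"):
    c=eyes.read_camera(n); cv2.imwrite(f"pics/{n}0.png",c["image"]); np.savez(f"{n}0.npz",**c)
    print(n,c["K"].tolist(),c["D"],c["R"].round(3).tolist(),c["t"])
E
```

```text
pics
{'t': 0.0, 'joint_positions': array([ 1.08919349e+00,  1.16479437e-01,  1.44228923e+00, -2.22490860e-05,
        1.58399480e+00, -3.78382869e-02]), 'qvel': array([ 0.00031026,  0.00078447,  0.00146418, -0.00018137,  0.00024876,
        0.00133355]), 'joint_efforts': array([ 2.45545496e-03, -7.31991577e+01, -6.32491565e+01,  8.81262440e-05,
        6.38068843e-03, -1.98470914e-06]), 'eef_pos': array([0.28974855, 0.60942134, 0.22535171]), 'tcp_rot': array([ 8.45382217e-01,  5.34161552e-01, -5.00788219e-04,  3.03379908e-04]), 'ft_force': array([ 0.47148636,  0.05611896, -0.03131839]), 'moment': array([0.01807313, 0.01967623, 0.03990344]), 'gripper_width': 1.0016676559945048} 0.025
side [[377.5076213765033, 0.0, 256.60524669634003], [0.0, 377.5076213765033, 187.20685598029237], [0.0, 0.0, 1.0]] [-0.06924019  0.          0.          0.          0.        ] [[0.671, -0.741, 0.016], [-0.355, -0.34, -0.871], [0.651, 0.579, -0.491]] [-0.37007903  0.31283523  0.46829045]
top [[449.5137962082237, 0.0, 251.2994343294761], [0.0, 449.5137962082237, 197.52835079113694], [0.0, 0.0, 1.0]] [-0.09023618  0.          0.          0.          0.        ] [[-0.019, -1.0, 0.018], [-0.99, 0.016, -0.137], [0.136, -0.02, -0.99]] [-0.02539228  0.55172896  1.02802222]
```

View pics/side0.png

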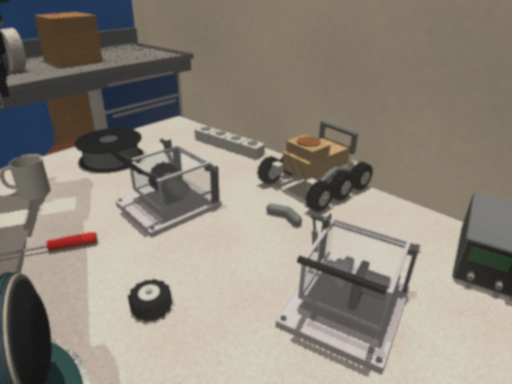

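View pics/top0.png

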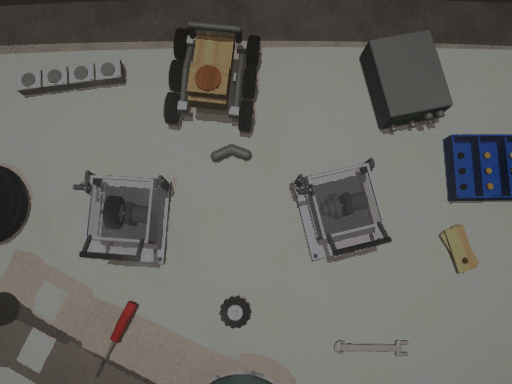

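Run:
```python
import cv2, numpy as np
im=cv2.imread("pics/top0.png")
a=cv2.resize(im[165:275,65:185],None,fx=5,fy=5,interpolation=cv2.INTER_CUBIC)
cv2.imwrite("pics/topL.png",a)
b=cv2.resize(im[150:270,285:400],None,fx=5,fy=5,interpolation=cv2.INTER_CUBIC)
cv2.imwrite("pics/topR.png",b)
```

```text
(no output)
```

View pics/topL.png

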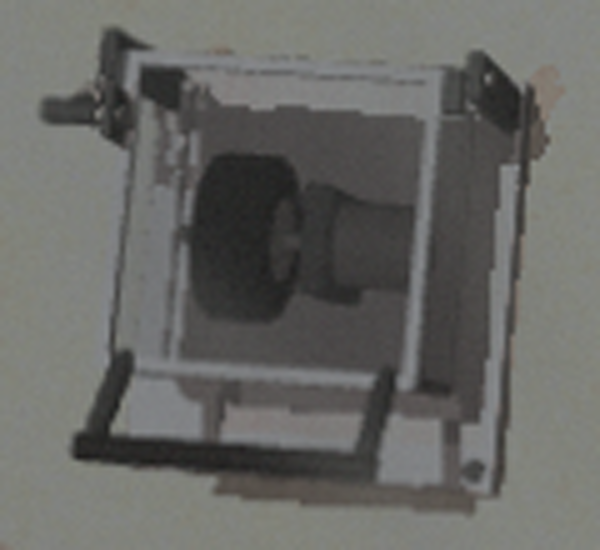

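View pics/topR.png

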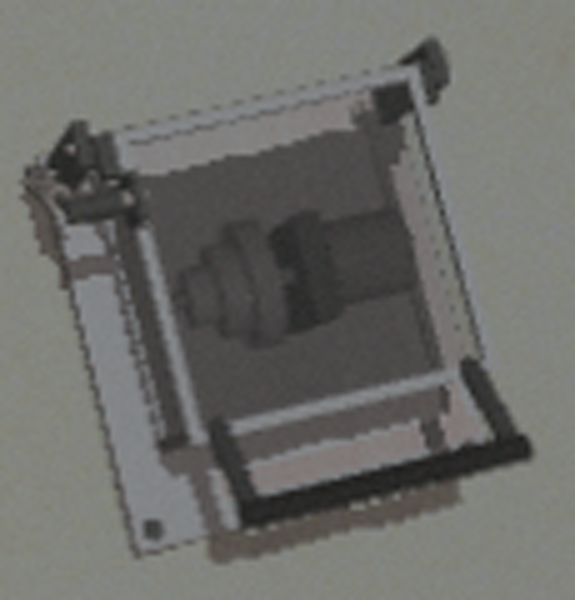

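The wheel rig is the left one: a knobbly wheel sits at about (114,212) in the top picture, and its handle runs from (79,254) to (140,258). The right rig shows the stepped pulley at about (335,207).

```bash
cat > h.py <<'E'
import cv2, numpy as np
def ray(c,uv):
    p=cv2.undistortPoints(np.array([[uv]],float),c["K"],c["D"])[0,0]
    d=c["R"].T@np.array([p[0],p[1],1.]); o=-c["R"].T@c["t"]; return o,d
def onz(c,uv,z):
    o,d=ray(c,uv); return o+d*(z-o[2])/d[2]
def dep(c,uv):
    o,d=ray(c,uv); u,v=map(int,np.round(uv)); return o+d*c["depth"][v,u]
def proj(c,X):
    q,_=cv2.projectPoints(np.array(X,float).reshape(-1,3),cv2.Rodrigues(c["R"])[0],c["t"],c["K"],c["D"]); return q[:,0]
E
python3 - <<'E'
from h import *
c=np.load("top0.npz")
A=onz(c,(79.8,254.4),.15);B=onz(c,(140,258.2),.15)
print(A,B,np.linalg.norm(A-B)); M=(A+B)/2
for uv in [(85,254.5),(95,255.5),(110,256),(125,257),(135,258)]: print(uv,dep(c,uv))
y=(A-B)/np.linalg.norm(A-B); x=np.array([y[1],-y[0],0])
H=M+x*0.181*np.cos(.25); H[2]=.105
print("M",M,"x",x,"y",y,"H",H,"yaw",np.arctan2(x[1],x[0]))
R=np.c_[x,y,[0,0,1]]
pts={}
for s in(-1,1):
  pts[f'hinge{s}']=H+y*s*.07; pts[f'bf{s}']=H+R@[-.185,s*.09,-.09]; pts[f'br{s}']=H+R@[.015,s*.09,-.09]
  pts[f'b{s}']=M+y*s*.064
s0=np.load("side0.npz")
im=cv2.imread("pics/top0.png"); im2=cv2.imread("pics/side0.png")
for k,X in pts.items():
  for c_,i in((c,im),(s0,im2)):
    p=proj(c_,X)[0]; cv2.circle(i,tuple(int(v) for v in p.round()),2,(0,0,255),-1)
cv2.imwrite("pics/chk.png",np.hstack([cv2.resize(im[150:290,50:200],None,fx=2.6,fy=2.6),cv2.resize(im2[110:250,90:240],None,fx=2.6,fy=2.6)]))
E
```

```text
[0.42110723 0.32975863 0.15      ] [0.41177877 0.20190996 0.15      ] 0.1281885513588161
(85, 254.5) [0.42069925 0.31657381 0.15578471]
(95, 255.5) [0.41839072 0.29481446 0.15725183]
(110, 256) [0.41706111 0.26421733 0.15363723]
(125, 257) [0.41460625 0.23204136 0.15568306]
(135, 258) [0.41227678 0.21071399 0.15716498]
M [0.416443  0.2658343 0.15     ] x [ 0.99734865 -0.07277138  0.        ] y [0.07277138 0.99734865 0.        ] H [0.59135117 0.25307215 0.105     ] yaw -0.07283575868685123
```

View pics/chk.png

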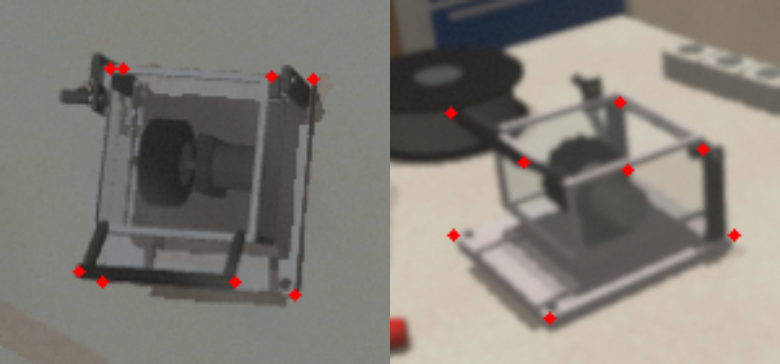

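Both views confirm the fit: the projected base, hinge and bar points land on the rig, and the bar measures 128 mm at about 0.155 on its top surface. Next is a planner that prints tool-axis rows. The approach is tilted 40° forward.

```bash
cat >> h.py <<'E'
from scipy.spatial.transform import Rotation as Ro, Slerp
M=np.array([.4164,.2658,.15]); H=np.array([.5914,.2531,.105]); X=np.array([.99735,-.07277,0]); Y=np.array([.07277,.99735,0])
def orient(tilt):
    z=np.sin(tilt)*X+np.array([0,0,-np.cos(tilt)]); y=-Y; x=np.cross(y,z)
    return Ro.from_matrix(np.c_[x,y,z])
def bar(th): a=.25+th; return H-X*.181*np.cos(a)+np.array([0,0,.181*np.sin(a)])
def grasp(th,tilt,back=0): 
    r=orient(tilt); return bar(th)-r.as_matrix()[:,2]*(.006+back), r
def rows(p,r,poses):
    dp=[];dr=[]
    for q,s in poses:
        d=np.round(r.inv().apply(q-p),3)+0.; w=np.round((r.inv()*s).as_rotvec(),3)+0.
        dp.append(d.tolist());dr.append(w.tolist()); p=p+r.apply(d); r=r*Ro.from_rotvec(w)
    import json; print(json.dumps({"dp":dp,"delta_rot":dr})); print("end",p.round(4),r.as_quat().round(4))
def line(p,r,q,s,n):
    S=Slerp([0,1],Ro.concatenate([r,s])); return [(p+(q-p)*k/n,S(k/n)) for k in range(1,n+1)]
def now():
    from rig import telemetry
    s=telemetry.read_state(); print("t",s["t"],s["eef_pos"].round(4),"j",s["joint_positions"].round(2),"F",s["ft_force"].round(1),s["gripper_width"])
    return s["eef_pos"],Ro.from_quat(s["tcp_rot"])
E
python3 - <<'E'
from h import *
p,r=now(); q=np.array([.36,.30,.26]); s=orient(0)
rows(p,r,line(p,r,q,s,8))
q2,s2=grasp(0,.7,.10); print(q2)
rows(q,s,line(q,s,q2,s2,8))
E
```

```text
t 0.1 [0.2898 0.6095 0.2255] j [ 1.09  0.12  1.44 -0.    1.58 -0.04] F [-0.7 -0.2  0.3] 1.0053237873952567
{"dp": [[-0.031, 0.025, -0.004], [-0.027, 0.028, -0.005], [-0.023, 0.033, -0.004], [-0.017, 0.036, -0.004], [-0.012, 0.038, -0.004], [-0.006, 0.039, -0.005], [0.0, 0.04, -0.004], [0.005, 0.039, -0.004]], "delta_rot": [[0.0, 0.0, 0.15], [0.0, 0.0, 0.15], [0.0, 0.0, 0.15], [0.0, 0.0, 0.15], [0.0, 0.0, 0.15], [0.001, 0.0, 0.15], [0.0, 0.001, 0.15], [0.0, 0.0, 0.15]]}
end [0.3597 0.2999 0.2596] [ 9.993e-01 -3.650e-02  1.000e-04 -1.000e-04]
[0.34838551 0.27083115 0.23085335]
{"dp": [[-0.001, 0.004, 0.004], [-0.002, 0.003, 0.003], [-0.001, 0.004, 0.004], [-0.003, 0.004, 0.003], [-0.002, 0.004, 0.003], [-0.002, 0.003, 0.003], [-0.003, 0.004, 0.002], [-0.003, 0.004, 0.002]], "delta_rot": [[0.0, 0.088, 0.0], [0.0, 0.087, 0.0], [0.0, 0.088, 0.0], [0.0, 0.087, 0.0], [0.0, 0.088, 0.0], [0.0, 0.087, 0.0], [0.0, 0.088, 0.0], [0.0, 0.087, 0.0]]}
end [0.3484 0.2708 0.2314] [ 0.9387 -0.0342  0.3427  0.0125]
```

```bash
python3 -m inch '{"dp": [[-0.031, 0.025, -0.004], [-0.027, 0.028, -0.005], [-0.023, 0.033, -0.004], [-0.017, 0.036, -0.004], [-0.012, 0.038, -0.004], [-0.006, 0.039, -0.005], [0.0, 0.04, -0.004], [0.005, 0.039, -0.004]], "delta_rot": [[0,0,0.15],[0,0,0.15],[0,0,0.15],[0,0,0.15],[0,0,0.15],[0,0,0.15],[0,0,0.15],[0,0,0.15]]}' 0
python3 - <<'E'
from h import *
now()
E
```

```text
t: 0.9
eef_pos: [0.3596, 0.2984, 0.26]
tcp_rot: [0.999, -0.039, -0.0, 0.0]
ft_force: [1.1, -0.1, 0.6]
gripper_width: 0.999
t 0.9 [0.3596 0.2984 0.26  ] j [ 0.64 -0.35  1.82 -0.    1.68  0.72] F [ 1.1 -0.1  0.6] 0.9989906170941402
```

```bash
python3 -m inch '{"dp": [[-0.001, 0.004, 0.004], [-0.002, 0.003, 0.003], [-0.001, 0.004, 0.004], [-0.003, 0.004, 0.003], [-0.002, 0.004, 0.003], [-0.002, 0.003, 0.003], [-0.003, 0.004, 0.002], [-0.003, 0.004, 0.002]], "delta_rot": [[0,0.088,0],[0,0.087,0],[0,0.088,0],[0,0.087,0],[0,0.088,0],[0,0.087,0],[0,0.088,0],[0,0.087,0]]}' 0
python3 - <<'E'
from h import *
p,r=now(); z=r.as_matrix()[:,2]; print("tilt",np.arctan2(z@X,-z[2]), (r.inv()*orient(.7)).as_rotvec().round(3))
q,s=grasp(0,.7)
rows(p,r,line(p,r,q,s,8))
E
```

```text
t: 1.7
eef_pos: [0.348, 0.2706, 0.2314]
tcp_rot: [0.938, -0.034, 0.344, 0.012]
ft_force: [-0.2, -0.1, -0.2]
gripper_width: 1.0
t 1.7 [0.348  0.2706 0.2314] j [ 0.99 -0.71  2.2  -0.62  1.32  1.11] F [-0.2 -0.1 -0.2] 0.99953298182422
tilt 0.7035696227949875 [-0.001 -0.004 -0.   ]
{"dp": [[0.0, 0.0, 0.013], [0.0, 0.0, 0.012], [0.0, 0.0, 0.013], [0.0, 0.0, 0.012], [0.0, 0.0, 0.013], [0.0, 0.0, 0.012], [0.0, 0.0, 0.013], [0.0, 0.0, 0.013]], "delta_rot": [[0.0, 0.0, 0.0], [0.0, -0.001, 0.0], [0.0, 0.0, 0.0], [0.0, -0.001, 0.0], [0.0, 0.0, 0.0], [0.0, -0.001, 0.0], [-0.001, 0.0, 0.0], [0.0, -0.001, 0.0]]}
end [0.413  0.2659 0.1543] [ 0.9388 -0.0344  0.3425  0.0126]
```

```bash
python3 -m inch '{"dp": [[0,0,0.013],[0,0,0.013],[0,0,0.013],[0,0,0.013],[0,0,0.013],[0,0,0.013],[0,0,0.012],[0,0,0.01]], "delta_rot": [[0,0,0],[0,0,0],[0,0,0],[0,0,0],[0,0,0],[0,0,0],[0,0,0],[0,0,0]]}' 0
python3 - <<'E'
from h import *
from rig import eyes
p,r=now()
print("bar in tool:", r.inv().apply(M-p))
a=eyes.read_camera("side");b=eyes.read_camera("wrist")
cv2.imwrite("pics/g1.png",np.hstack([cv2.resize(a["image"][60:270,60:270],(390,390)),cv2.resize(b["image"],(400,300)).copy() if 0 else cv2.copyMakeBorder(cv2.resize(b["image"],(400,300)),0,90,0,0,0)]))
E
```

```text
t: 2.5
eef_pos: [0.4127, 0.2659, 0.1542]
tcp_rot: [0.939, -0.034, 0.343, 0.013]
ft_force: [0.1, -0.3, 0.0]
gripper_width: 0.998
t 2.5 [0.4127 0.2659 0.1542] j [ 0.83 -0.58  2.25 -0.61  1.08  1.09] F [ 0.1 -0.3  0. ] 0.9984306661101462
bar in tool: [ 8.85141015e-05 -1.62269070e-04  5.57166323e-03]
```

View pics/g1.png

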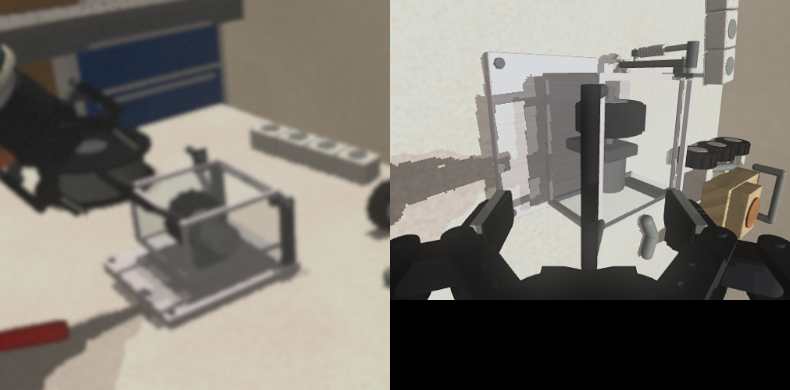

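In the wrist picture the bar stands upright at about column 593, midway between the open fingers at 490 and 690. The knobbly wheel shows behind it at (610,118), so this is the right rig. Closing the gripper.

```bash
python3 -m inch '{"dp": [[0,0,0],[0,0,0],[0,0,0],[0,0,0],[0,0,0],[0,0,0],[0,0,0],[0,0,0]], "delta_rot": [[0,0,0],[0,0,0],[0,0,0],[0,0,0],[0,0,0],[0,0,0],[0,0,0],[0,0,0]]}' 1
python3 - <<'E'
from h import *
p,r=now()
print("bar in tool:", r.inv().apply(M-p))
def tilt(th): return max(.7-th*.7,0)
P=[grasp(t,tilt(t)) for t in np.linspace(0,.4,9)[1:]]
rows(p,r,P)
E
```

```text
t: 3.4
eef_pos: [0.4124, 0.2661, 0.155]
tcp_rot: [0.939, -0.034, 0.343, 0.013]
ft_force: [-0.5, -0.5, -0.6]
gripper_width: -0.004
t 3.4 [0.4124 0.2661 0.155 ] j [ 0.83 -0.58  2.25 -0.61  1.08  1.09] F [-0.5 -0.5 -0.6] -0.0036573282930431527
bar in tool: [-1.66468951e-04  2.94150197e-05  6.44987320e-03]
{"dp": [[0.007, 0.0, -0.004], [0.008, 0.0, -0.005], [0.008, 0.0, -0.005], [0.008, 0.0, -0.005], [0.008, 0.0, -0.005], [0.008, 0.0, -0.004], [0.008, 0.0, -0.004], [0.008, 0.0, -0.005]], "delta_rot": [[0.0, -0.035, 0.0], [0.0, -0.035, 0.0], [0.0, -0.035, 0.0], [0.0, -0.035, 0.0], [0.0, -0.035, 0.0], [0.0, -0.035, 0.0], [0.0, -0.035, 0.0], [0.0, -0.035, 0.0]]}
end [0.4448 0.2638 0.2201] [ 0.9774 -0.0357  0.2083  0.0076]
```

The gripper reads fully shut (-0.004), but the 12 mm bar should hold it at about 0.14. Checking what it closed on.

Run:
```python
from h import *
from rig import eyes
p,r=now()
a=eyes.read_camera("side");b=eyes.read_camera("wrist");c=eyes.read_camera("top")
np.savez("w1.npz",**b)
cv2.imwrite("pics/g2w.png",b["image"])
cv2.imwrite("pics/g2.png",np.hstack([cv2.resize(a["image"][120:260,50:190],(390,390),interpolation=2),cv2.resize(c["image"][160:300,50:190],(390,390),interpolation=2)]))
```

```text
t 3.4 [0.4124 0.2661 0.155 ] j [ 0.83 -0.58  2.25 -0.61  1.08  1.09] F [-0.5 -0.5 -0.6] -0.0036573282930431527
```

View pics/g2.png

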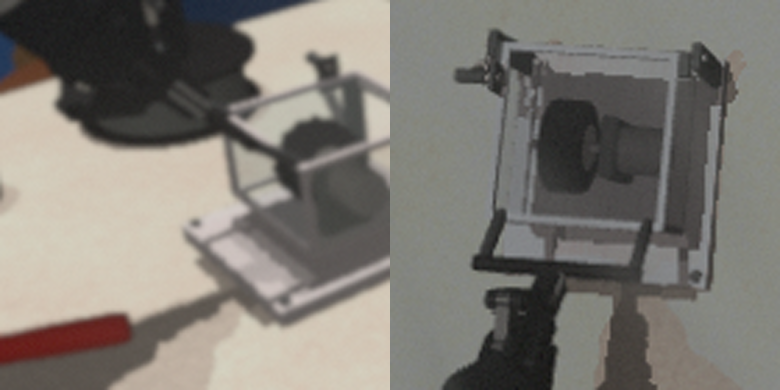

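View pics/g2w.png

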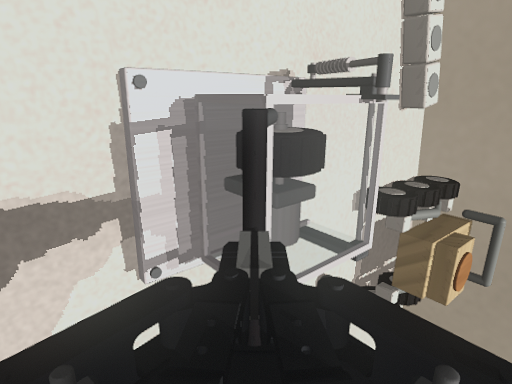

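Run:
```python
from h import *
c=np.load("w1.npz"); p,r=now()
T=lambda uv:(r.inv().apply(dep(c,uv)-p)*1000).round(1)
for uv in [(256,115),(256,140),(256,170),(256,200),(256,225),(256,238),(248,238),(264,238),(256,250),(248,250),(264,250),(248,262),(235,262),(278,262)]: print(uv,c["depth"][uv[1],uv[0]],T(uv),dep(c,uv).round(4))
b=[M+Y*k for k in(-.064,0,.064)]; print(proj(c,b)); print("tool tips",proj(c,[p+r.apply([0,0,z]) for z in (0,.006,.025)]))
```

```text
t 3.55 [0.4124 0.2661 0.155 ] j [ 0.83 -0.58  2.25 -0.61  1.08  1.09] F [ 0.2  0.6 -0. ] 0.0006101625031003851
(256, 115) 0.14451554 [  1.5 -63.8  -0.4] [0.4179 0.3297 0.1562]
(256, 140) 0.14716429 [  1.5 -52.9  -0.9] [0.4168 0.3188 0.1566]
(256, 170) 0.15201862 [  1.5 -38.9   0.1] [0.4165 0.3048 0.1558]
(256, 200) 0.0 [   0.7  -72.7 -148.3] [0.3229 0.3455 0.2689]
(256, 225) 0.15836555 [  1.6 -12.   -1. ] [0.4138 0.278  0.1568]
(256, 238) 0.14158423 [  1.5 -13.1 -18.2] [0.4028 0.2799 0.1698]
(248, 238) 0.14219332 [ -2.  -12.8 -17.7] [0.4005 0.2798 0.1672]
(264, 238) 0.14382285 [  5.  -12.1 -16.1] [0.4067 0.2787 0.1705]
(256, 250) 0.13096565 [  1.4 -12.9 -29.3] [0.3956 0.2803 0.1783]
(248, 250) 0.13176732 [ -1.8 -12.6 -28.6] [0.3936 0.2801 0.1757]
(264, 250) 0.13130397 [  4.6 -12.8 -29. ] [0.3982 0.2799 0.1801]
(248, 262) 0.122246705 [ -1.6 -12.6 -38.5] [0.3874 0.2806 0.1834]
(235, 262) 0.13004874 [ -6.9  -8.8 -31.5] [0.3875 0.2767 0.1746]
(278, 262) 0.12919843 [ 10.1  -9.2 -32.2] [0.4    0.2762 0.1861]
[[252.70121127 343.4370067 ]
 [252.59976581 241.19788786]
 [252.48484885 113.74520637]]
tool tips [[252.76051715 246.73926117]
 [252.81201999 241.52494791]
 [252.95430387 227.1246744 ]]
```

Run:
```python
from h import *
c=np.load("w1.npz"); p,r=now()
T=lambda uv:(r.inv().apply(dep(c,uv)-p)*1000).round(1).tolist()
for u in (244,249,253,257,262,267): print(u,[ (v,T((u,v))) for v in range(222,246,3)])
print(proj(c,[p+r.apply([x,-.011,z]) for x in(-.006,.006) for z in (-.02,0,.025)]).round(0).tolist())
im=c["image"][200:300,200:310]; cv2.imwrite("pics/w1z.png",cv2.resize(cv2.convertScaleAbs(im,alpha=2.2,beta=20),None,fx=6,fy=6,interpolation=2))
```

```text
t 3.55 [0.4124 0.2661 0.155 ] j [ 0.83 -0.58  2.25 -0.61  1.08  1.09] F [ 0.2  0.6 -0. ] 0.0006101625031003851
244 [(222, [-4.3, -12.3, 2.2]), (225, [-4.4, -10.2, 3.3]), (228, [-4.3, -9.2, 2.0]), (231, [-3.9, -12.6, -9.6]), (234, [-3.8, -12.8, -13.4]), (237, [-3.7, -12.9, -16.8]), (240, [-3.6, -12.8, -19.6]), (243, [-3.5, -13.0, -23.1])]
249 [(222, [-1.8, -13.0, 0.3]), (225, [-1.8, -11.4, 0.6]), (228, [-1.8, -9.7, 0.7]), (231, [-1.7, -12.8, -10.0]), (234, [-1.6, -12.4, -12.5]), (237, [-1.5, -13.3, -17.6]), (240, [-1.5, -12.7, -19.5]), (243, [-1.5, -12.5, -21.9])]
253 [(222, [0.1, -12.7, 1.2]), (225, [0.1, -11.5, 0.2]), (228, [0.1, -10.1, -0.1]), (231, [0.2, -12.5, -9.3]), (234, [0.2, -12.9, -13.5]), (237, [0.2, -12.9, -16.8]), (240, [0.2, -12.6, -19.2]), (243, [0.2, -12.6, -22.2])]
257 [(222, [2.1, -12.9, 0.6]), (225, [2.1, -11.2, 0.9]), (228, [2.1, -10.0, 0.1]), (231, [2.0, -12.3, -9.0]), (234, [2.0, -13.0, -13.8]), (237, [1.9, -12.7, -16.5]), (240, [1.9, -12.5, -19.1]), (243, [1.9, -13.1, -23.3])]
262 [(222, [4.5, -12.3, 2.2]), (225, [4.6, -10.6, 2.5]), (228, [4.6, -9.0, 2.5]), (231, [4.3, -12.5, -9.4]), (234, [4.2, -12.9, -13.6]), (237, [4.1, -13.2, -17.5]), (240, [4.1, -12.6, -19.3]), (243, [4.0, -12.9, -22.9])]
267 [(222, [9.1, 7.7, 52.0]), (225, [9.1, 10.2, 53.0]), (228, [9.2, 12.4, 53.0]), (231, [6.6, -12.6, -9.5]), (234, [6.4, -12.8, -13.4]), (237, [6.3, -12.7, -16.3]), (240, [6.2, -12.6, -19.3]), (243, [6.1, -12.5, -21.9])]
[[239.0, 244.0], [240.0, 226.0], [242.0, 209.0], [267.0, 244.0], [265.0, 226.0], [264.0, 209.0]]
```

View pics/w1z.png

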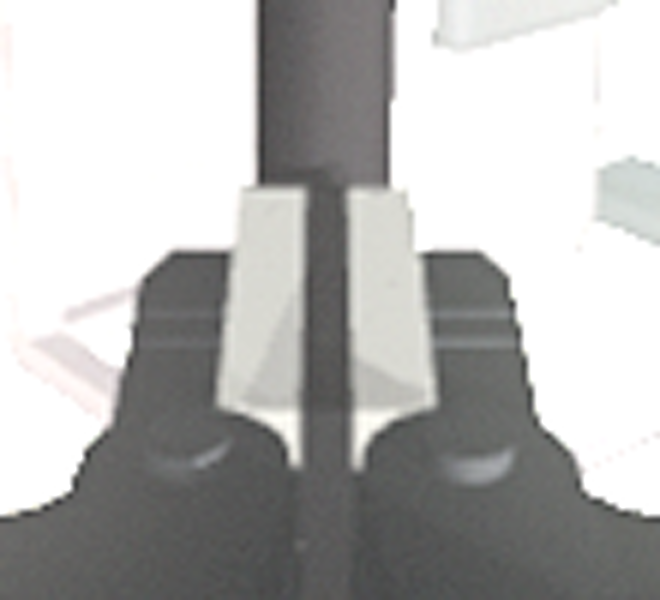

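The shut pads end about 8 mm short of the bar's face: pad tips are at tool z ≈ -8 mm and the bar surface at about 0. The real fingertips therefore sit some 32 mm behind where the stated TCP and tips_ahead put them. I'll cross-check this with the top and side cameras before correcting.

Run:
```python
from h import *
from rig import eyes
p,r=now()
for n,crop in (("top",(235,285,85,135)),("side",(120,200,70,150))):
    c=eyes.read_camera(n); np.savez(n+"1.npz",**c)
    im=c["image"].copy()
    v0,v1,u0,u1=crop
    s=cv2.convertScaleAbs(cv2.resize(im[v0:v1,u0:u1],(390,390),interpolation=2),alpha=1.8,beta=10); f=390/(v1-v0)
    for z,col in((.025,(0,0,255)),(-.007,(0,255,0)),(-.05,(255,0,0))):
        q=proj(c,p+r.apply([0,0,z]))[0]; cv2.circle(s,(int((q[0]-u0+.5)*f),int((q[1]-v0+.5)*f)),3,col,-1)
    cv2.imwrite(f"pics/z_{n}.png",s)
a=cv2.imread("pics/z_top.png");b=cv2.imread("pics/z_side.png");cv2.imwrite("pics/z.png",np.hstack([a,b]))
```

```text
t 3.55 [0.4124 0.2661 0.155 ] j [ 0.83 -0.58  2.25 -0.61  1.08  1.09] F [ 0.2  0.6 -0. ] 0.0006101625031003851
```

View pics/z.png

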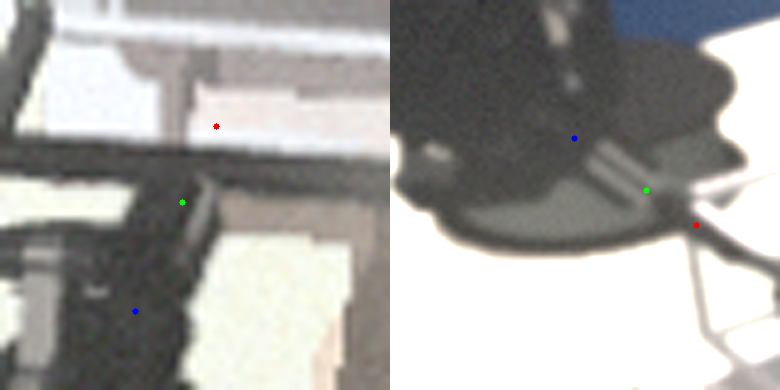

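Both views agree: the light pads end at the green dot (tool z ≈ -7 mm), short of the bar. I'll open and advance 30 mm along the tool axis.

```bash
python3 -m inch '{"dp": [[0,0,0],[0,0,0],[0,0,0],[0,0,0],[0,0,0],[0,0,0],[0,0,0],[0,0,0]], "delta_rot": [[0,0,0],[0,0,0],[0,0,0],[0,0,0],[0,0,0],[0,0,0],[0,0,0],[0,0,0]]}' 0
python3 -m inch '{"dp": [[0,0,0.005],[0,0,0.005],[0,0,0.005],[0,0,0.005],[0,0,0.005],[0,0,0.005],[0,0,0],[0,0,0]], "delta_rot": [[0,0,0],[0,0,0],[0,0,0],[0,0,0],[0,0,0],[0,0,0],[0,0,0],[0,0,0]]}' 0
python3 -m inch '{"dp": [[0,0,0],[0,0,0],[0,0,0],[0,0,0],[0,0,0],[0,0,0],[0,0,0],[0,0,0]], "delta_rot": [[0,0,0],[0,0,0],[0,0,0],[0,0,0],[0,0,0],[0,0,0],[0,0,0],[0,0,0]]}' 1
python3 - <<'E'
from h import *
from rig import eyes
p,r=now()
print("bar in tool:", r.inv().apply(M-p))
b=eyes.read_camera("wrist"); cv2.imwrite("pics/w2.png",cv2.convertScaleAbs(b["image"],alpha=1.5,beta=10))
P=[grasp(t,.7-.7*t,-.030) for t in np.linspace(0,.4,9)[1:]]
rows(p,r,P)
E
```

```text
t: 4.45
eef_pos: [0.4124, 0.2661, 0.155]
tcp_rot: [0.939, -0.034, 0.343, 0.013]
ft_force: [0.2, -0.5, 0.0]
gripper_width: 0.998
t: 5.25
eef_pos: [0.4317, 0.2646, 0.132]
tcp_rot: [0.939, -0.034, 0.343, 0.013]
ft_force: [0.7, 0.8, 1.7]
gripper_width: 1.003
t: 6.05
eef_pos: [0.4315, 0.2647, 0.1321]
tcp_rot: [0.939, -0.034, 0.342, 0.012]
ft_force: [-6.4, -0.7, 3.2]
gripper_width: 0.119
t 6.05 [0.4315 0.2647 0.1321] j [ 0.79 -0.53  2.26 -0.61  1.01  1.09] F [-6.4 -0.7  3.2] 0.11916556319828203
bar in tool: [-4.31354939e-05  4.90682293e-05 -2.34173138e-02]
{"dp": [[0.007, 0.0, -0.004], [0.006, 0.0, -0.005], [0.007, 0.0, -0.005], [0.007, 0.0, -0.005], [0.007, 0.0, -0.005], [0.007, 0.0, -0.004], [0.007, 0.0, -0.004], [0.007, 0.0, -0.005]], "delta_rot": [[0.0, -0.035, 0.0], [0.0, -0.035, 0.0], [0.0, -0.035, 0.0], [0.0, -0.035, 0.0], [0.0, -0.035, 0.0], [0.0, -0.035, 0.0], [0.0, -0.035, 0.0], [0.0, -0.035, 0.0]]}
end [0.4573 0.2628 0.1929] [ 0.9774 -0.0358  0.2081  0.0075]
```

View pics/w2.png

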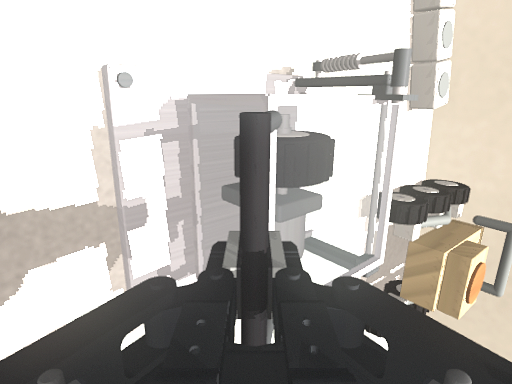

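The bar (column ~255) now runs between the pads, and the opening of 0.12 matches a bar of about 12 mm. Lifting along the arc.

```bash
python3 -m inch '{"dp": [[0.007,0,-0.004],[0.006,0,-0.005],[0.007,0,-0.005],[0.007,0,-0.005],[0.007,0,-0.005],[0.007,0,-0.004],[0.007,0,-0.004],[0.007,0,-0.005]], "delta_rot": [[0,-0.035,0],[0,-0.035,0],[0,-0.035,0],[0,-0.035,0],[0,-0.035,0],[0,-0.035,0],[0,-0.035,0],[0,-0.035,0]]}'
python3 - <<'E'
from h import *
from rig import eyes
p,r=now()
b=eyes.read_camera("side"); cv2.imwrite("pics/s3.png",b["image"])
P=[grasp(t,.7-.7*t,-.030) for t in np.linspace(0.4,.9,9)[1:]]
rows(*grasp(.4,.42,-.03),P)
rows(p,r,P)
E
```

```text
t: 6.9
eef_pos: [0.4562, 0.2627, 0.1926]
tcp_rot: [0.978, -0.036, 0.206, 0.008]
ft_force: [-7.5, -4.1, -1.9]
gripper_width: 0.11
t 6.9 [0.4562 0.2627 0.1926] j [ 0.62 -0.42  2.01 -0.28  1.23  0.74] F [-7.5 -4.1 -1.9] 0.10961282326700425
{"dp": [[0.009, 0.0, -0.005], [0.009, 0.0, -0.005], [0.009, 0.0, -0.005], [0.01, 0.0, -0.004], [0.009, 0.0, -0.005], [0.01, 0.0, -0.004], [0.009, 0.0, -0.004], [0.01, 0.0, -0.004]], "delta_rot": [[0.0, -0.044, 0.0], [0.0, -0.044, 0.0], [0.0, -0.043, 0.0], [0.0, -0.044, 0.0], [0.0, -0.044, 0.0], [0.0, -0.044, 0.0], [0.0, -0.043, 0.0], [0.0, -0.044, 0.0]]}
end [0.5196 0.2583 0.2466] [ 0.9987 -0.0364  0.035   0.0013]
{"dp": [[0.01, 0.0, -0.005], [0.009, 0.0, -0.005], [0.01, 0.0, -0.004], [0.009, 0.0, -0.005], [0.009, 0.0, -0.004], [0.01, 0.0, -0.005], [0.009, 0.0, -0.003], [0.01, 0.0, -0.004]], "delta_rot": [[0.001, -0.039, 0.0], [0.0, -0.044, 0.0], [0.0, -0.043, 0.0], [0.0, -0.044, 0.0], [0.0, -0.044, 0.0], [0.0, -0.044, 0.0], [0.0, -0.043, 0.0], [0.0, -0.044, 0.0]]}
end [0.5195 0.2581 0.246 ] [ 0.9987 -0.0364  0.035   0.0011]
```

View pics/s3.png

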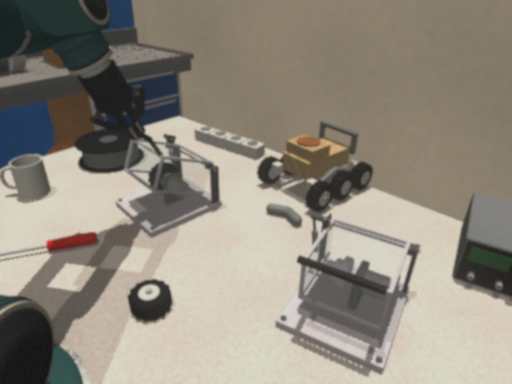

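The hood of the wheel rig at about (170,160) is rising with the gripper, and the other rig's hood is still shut. Continuing.

```bash
python3 -m inch '{"dp": [[0.009,0,-0.005],[0.009,0,-0.005],[0.009,0,-0.005],[0.01,0,-0.004],[0.009,0,-0.005],[0.01,0,-0.004],[0.009,0,-0.004],[0.01,0,-0.004]], "delta_rot": [[0,-0.044,0],[0,-0.044,0],[0,-0.043,0],[0,-0.044,0],[0,-0.044,0],[0,-0.044,0],[0,-0.043,0],[0,-0.044,0]]}'
python3 - <<'E'
from h import *
p,r=now()
tl=lambda t:max(.7-.7*t,0)
P=[grasp(t,tl(t),-.030) for t in np.linspace(0.9,1.4,9)[1:]]
rows(*grasp(.9,.07,-.03),P)
P=[grasp(t,tl(t),-.030) for t in np.linspace(1.4,1.9,9)[1:]]
rows(*grasp(1.4,0,-.03),P)
E
```

```text
t: 7.75
eef_pos: [0.5194, 0.2576, 0.2481]
tcp_rot: [0.999, -0.037, 0.034, 0.002]
ft_force: [-8.9, -8.4, 8.8]
gripper_width: 0.117
t 7.75 [0.5194 0.2576 0.2481] j [ 0.43 -0.13  1.66 -0.03  1.56  0.51] F [-8.9 -8.4  8.8] 0.11691430619587792
{"dp": [[0.01, 0.0, -0.004], [0.01, 0.0, -0.003], [0.011, 0.0, -0.003], [0.011, 0.0, -0.002], [0.011, 0.0, -0.002], [0.011, 0.0, -0.001], [0.012, 0.0, 0.0], [0.011, 0.0, 0.001]], "delta_rot": [[0.0, -0.044, 0.0], [0.0, -0.026, 0.0], [0.0, 0.0, 0.0], [0.0, 0.0, 0.0], [0.0, 0.0, 0.0], [0.0, 0.0, 0.0], [0.0, 0.0, 0.0], [0.0, 0.0, 0.0]]}
end [0.6057 0.2521 0.2612] [ 0.9993 -0.0364  0.      0.    ]
{"dp": [[0.011, 0.0, 0.001], [0.011, 0.0, 0.002], [0.011, 0.0, 0.003], [0.011, 0.0, 0.003], [0.011, 0.0, 0.004], [0.01, 0.0, 0.005], [0.01, 0.0, 0.005], [0.01, 0.0, 0.006]], "delta_rot": [[0.0, 0.0, 0.0], [0.0, 0.0, 0.0], [0.0, 0.0, 0.0], [0.0, 0.0, 0.0], [0.0, 0.0, 0.0], [0.0, 0.0, 0.0], [0.0, 0.0, 0.0], [0.0, 0.0, 0.0]]}
end [0.6905 0.2459 0.2324] [ 0.9993 -0.0364  0.      0.    ]
```

```bash
python3 -m inch '{"dp": [[0.01,0,-0.004],[0.01,0,-0.003],[0.011,0,-0.003],[0.011,0,-0.002],[0.011,0,-0.002],[0.011,0,-0.001],[0.012,0,0],[0.011,0,0.001]], "delta_rot": [[0,-0.044,0],[0,-0.026,0],[0,0,0],[0,0,0],[0,0,0],[0,0,0],[0,0,0],[0,0,0]]}'
python3 - <<'E'
from h import *
from rig import eyes
p,r=now(); print("bar in tool", r.inv().apply(bar(1.4)-p))
b=eyes.read_camera("side"); cv2.imwrite("pics/s4.png",b["image"])
E
```

```text
t: 8.55
eef_pos: [0.6063, 0.2509, 0.2618]
tcp_rot: [0.999, -0.037, -0.0, 0.001]
ft_force: [-3.0, -7.8, 3.9]
gripper_width: 0.113
t 8.55 [0.6063 0.2509 0.2618] j [ 0.35  0.07  1.43 -0.    1.64  0.43] F [-3.  -7.8  3.9] 0.11260850346102083
bar in tool [-0.00076647 -0.00108653 -0.02363924]
```

View pics/s4.png

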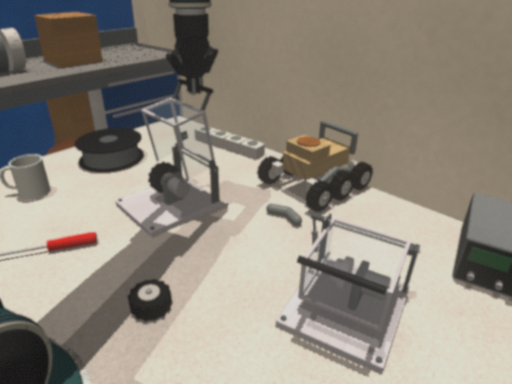

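The hood stands nearly upright, with the bar still held at about (195,90). Continuing to 1.9.

```bash
python3 -m inch '{"dp": [[0.011,0,0.001],[0.011,0,0.002],[0.011,0,0.003],[0.011,0,0.003],[0.011,0,0.004],[0.01,0,0.005],[0.01,0,0.005],[0.01,0,0.006]], "delta_rot": [[0,0,0],[0,0,0],[0,0,0],[0,0,0],[0,0,0],[0,0,0],[0,0,0],[0,0,0]]}'
python3 - <<'E'
from h import *
from rig import eyes
p,r=now(); print("bar in tool", r.inv().apply(bar(1.9)-p), bar(2.0), p)
b=eyes.read_camera("side"); cv2.imwrite("pics/s5.png",b["image"])
E
```

```text
t: 9.4
eef_pos: [0.6915, 0.2445, 0.2326]
tcp_rot: [0.999, -0.037, 0.0, 0.001]
ft_force: [-1.8, -9.5, -1.3]
gripper_width: 0.118
t 9.4 [0.6915 0.2445 0.2326] j [ 0.31  0.24  1.29 -0.    1.61  0.38] F [-1.8 -9.5 -1.3] 0.11825445462289062
bar in tool [-0.0013963  -0.00129072 -0.02385801] [0.70479812 0.24482609 0.24583125] [0.69151234 0.24445649 0.23262358]
```

View pics/s5.png

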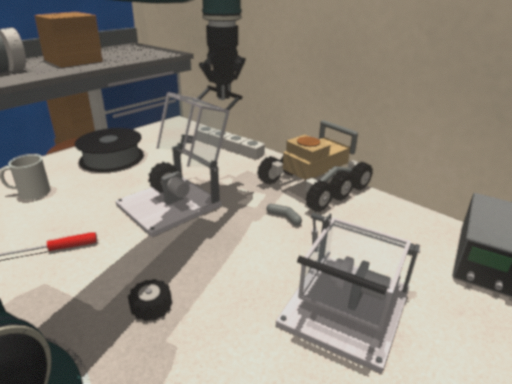

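```bash
python3 -m inch '{"dp": [[0,0,0],[0,0,0],[0,0,0],[0,0,0],[0,0,0],[0,0,-0.002],[0,0,-0.004],[0,0,-0.006]], "delta_rot": [[0,0,0],[0,0,0],[0,0,0],[0,0,0],[0,0,0],[0,0,0],[0,0,0],[0,0,0]]}' 0.3
python3 -m inch '{"dp": [[0,0,-0.01],[0,0,-0.015],[0,0,-0.02],[0,0,-0.02],[0,0,-0.02],[0,0,-0.02],[0,0,-0.02],[0,0,-0.01]], "delta_rot": [[0,0,0],[0,0,0],[0,0,0],[0,0,0],[0,0,0],[0,0,0],[0,0,0],[0,0,0]]}'
python3 -m inch '{"dp": [[0,0,0],[0,0,0],[0,0,0],[0,0,0],[0,0,0],[0,0,0],[0,0,0],[0,0,0]], "delta_rot": [[0,0,0],[0,0,0],[0,0,0],[0,0,0],[0,0,0],[0,0,0],[0,0,0],[0,0,0]]}'
python3 - <<'E'
from h import *
from rig import eyes
p,r=now()
b=eyes.read_camera("side"); t=eyes.read_camera("top"); im=b["image"].copy()
for th,col in((2.0,(0,0,255)),(1.8,(0,255,0))):
    for k in(-.064,.064):
        q=proj(b,bar(th)+Y*k)[0]; cv2.circle(im,tuple(int(v) for v in q.round()),2,col,-1)
cv2.imwrite("pics/s6.png",im); cv2.imwrite("pics/t6.png",t["image"])
E
```

```text
t: 10.25
eef_pos: [0.6906, 0.2458, 0.245]
tcp_rot: [0.999, -0.036, -0.0, 0.0]
ft_force: [-0.7, -0.0, -0.3]
gripper_width: 0.696
t: 11.05
eef_pos: [0.6907, 0.2457, 0.3831]
tcp_rot: [0.999, -0.036, 0.001, -0.001]
ft_force: [-1.0, 0.5, 0.5]
gripper_width: 0.702
t: 11.85
eef_pos: [0.6907, 0.2457, 0.3797]
tcp_rot: [0.999, -0.036, -0.0, 0.0]
ft_force: [-0.2, 0.7, -0.2]
gripper_width: 0.703
t 11.85 [0.6907 0.2457 0.3797] j [0.31 0.25 1.04 0.   1.85 0.38] F [-0.2  0.7 -0.2] 0.7025255721747554
```

View pics/s6.png

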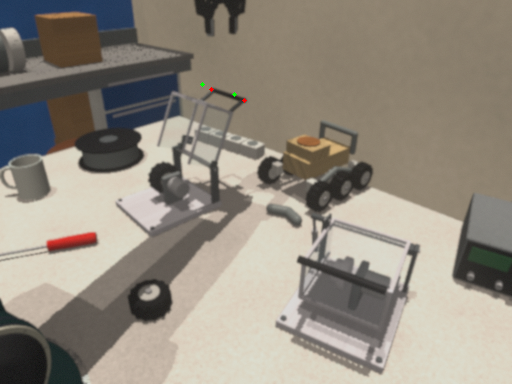

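View pics/t6.png

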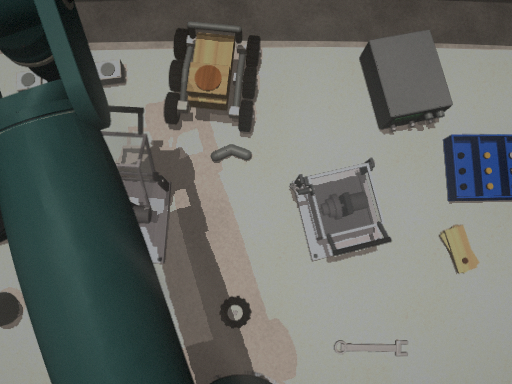

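The bar lies on the red 2.0 rad marks at (211,90) to (244,100). The gripper at (220,15) is well clear, and the pulley rig's hood is still shut in both views. Handing in.

```bash
python3 -c "
from rig import sign_off
print(sign_off())"
```

```text
the job is handed in; nothing more can be done
None
```

The rover-wheel rig's hood now stands fully open at its stop. I carried it by its bar handle to about 1.9 rad, let go, and its spring took it the rest of the way. I handed the job in at about 12 s.

**Last checks:**
- **Wheel hood:** in the side picture the bar lies on the points I projected for 2.0 rad. I took one picture after letting go, so I judged it at rest from that and did not measure its speed.
- **Pulley hood:** it looks shut and unmoved in both the side and top pictures.
- **Robot:** the gripper is about 13 cm above the bar and touching nothing, with the wrist force under 1 N. My highest reading during the lift was about 15 N.

**What disagreed:** the first grasp closed on air. All three cameras showed the real fingertips about 30 mm behind where the stated TCP and `tips_ahead` put them. I reopened, went 30 mm further along the tool axis and gripped the bar on the second try. I kept that offset for the whole lift.

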